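# Gauge and sort the shelf-post sleeves

### The arm

A 6-joint arm with a two-finger parallel gripper is mounted at the origin on the work surface. World frame = base frame: x ahead of the robot, y to its left, z up, the work surface at z = 0. Lengths are in m, angles in rad, forces in N, time in s.
With the tool pointing down it reaches from about 0.35 to 0.975 m from the base axis. Payload 4.9 kg.
Tool frame: the origin (TCP) lies at the very end of the fingers, on their centre line; the grasp point (between the pads) lies 19 mm behind it (ctrl.tcp_to_grasp is the z of the grasp point in the tool frame, in m); z points along the fingers, y is the line along which they close (so a half turn about z gives the same grasp; the last joint's range is limited). The gripper opens to 85 mm and grips with 20 to 120 N. Pads are 22 mm wide; open, the fingers measure 114 mm over their backs; the gripper's body (76 mm by 85 mm) begins 54 mm behind the grasp point. The pads swing forward as they close: fully open they stand 13 mm farther back than shut.
Start: joints at [1.201, 0.053, 1.613, -0, 1.476, -0.119], TCP at [0.155, 0.605, 0.231] pointing down, gripper open.
Joint ranges: [-3.01, 3.01], [-1.01, 2.22], [0.06, 2.58], [-1.02, 4.17], [0.09, 2.62], [-3.14, 3.14]. Speed limits (rad/s): [2.57, 2.57, 3.14, 3.14, 3.14, 3.14].

### API

Orientations are given as a rotation vector (axis times angle).
In Python, from station import ctrl, eyes, job, nets gives the robot as it stands. The module is installed in compiled form; this text tells all that it offers.
- The arm moves only by the tool jog_arm, never from a script. Its argument "commands" is one flat list of numbers, 7 for each row, row after row: the shift along the tool's x, y, z each as a share of 0.06 m, from -1 to 1, then the turn, a rotation vector about the tool's x, y, z each as a share of 0.1 rad, from -1 to 1, then the finger opening in mm, from 0 to 85.4. In form: [x, y, z, ax, ay, az, grip, x, y, z, ax, ay, az, grip, ...]. A call has 1 to 20 rows; each row shifts and turns the commanded pose from where the row before left it, along the tool's axes as they then stand; what a row does not reach is not made up. A row lasts 1/8 s, in which the tool goes at most 62.5 mm and 10.7 degrees, less where a joint would pass 70% of its speed; a pose out of reach is approached as far as the arm can. A call with a number of a shift or a turn outside -1 to 1 is refused whole. A call with a gripper value outside its range is refused whole. The fingers move at their own pace and stop on an object; "newtons" is the grip in N (left out, the last holds). Time passes only in rows, so rows that do not move let the fingers close. It gives the time, the measured TCP pose, the force, the opening and the grip force at its end, in the units of the state.
- ctrl.get_obs(): the state, without advancing time (a new reading comes with each control period).
- eyes.get_image(name): name is "scene" or "side" or "wrist"; returns a dict with "image" (400x640x3 uint8, red, green, blue), "z_map" (400x640 float32, m along the optical axis (not along the pixel's ray), 0 where there is no reading), "K" (3x3 intrinsics, pixels), "cam_to_world" (4x4, takes a point from camera to world coordinates). Camera axes: x right, y up, looking along -z (the intrinsics and any distortion apply to the point x, -y, -z); pixel columns grow to the right and rows downward; lengths in m; the calibration is good to about 2 mm. A picture is of the moment at which its call begins.
- job.finish_job(): hands the job in; it is judged then, once.
Trained networks look in the newest picture that a camera, given by its name, has taken for a name from the list of things; names that differ only in an ending like _2 or _b are one class to them, and where a whole thing is asked for, a point or a joint stands for the part that bears it (a point fixed in the world has none). Each returns a list of dicts, best first, with "p" (0 to 1); they miss things now and then, are a little off and sometimes report something else, mostly with a low value. They report only what shows in the picture. A call takes as long as a camera call.
- nets.silhouettes(camera, name): "mask" (400x640 bool, what is visible of it) and "bbox" ([left, top, right, bottom] in pixels, round what is visible of it).
The state is a dict: "t": time; "q": joint angles; "dq": joint speeds; "effort": joint torques, N m; "tool_pos": TCP position; "tool_rot": TCP orientation; "contact_force": force on the tool from outside, world axes, zero at the start; "wrist_torque": the same for the moment, N m; "opening": finger opening in m; "grip_force": force on a finger pad.
Only numpy, scipy, OpenCV 4.12 (cv2) and the standard library are available. Lean on these libraries where they do the work, as an engineer would, in place of code of your own. Each camera call takes 0.05 s, during which the arm holds its last target. There are 200 camera calls.

### The job

Before the pantry shelving goes up, check the grey post sleeves on the gauge stand: first turn both of its black knobs clockwise to their stops, then, from the shortest sleeve to the tallest, slide each one upright over the steel gauge post and let it down as far as it goes. A sleeve that goes right down to the block is to stand upright in the white basket, one that stops short is to stand upright in the cardboard tray; leave the knobs tight and everything else where it is.

Things in the scene. Friction and masses are not known exactly. Their poses are not given: they have to be found in the camera images.
- sleeve_short_a: post sleeve: plain grey plastic tube, 60 mm long, 54 mm outside diameter, open ends with a 36 mm mouth, 0.14 to 0.28 kg, weighted foot, standing upright at the start. Origin at the centre of its lower end, z up along the tube. None from the start if absent. At most one of each length is present, of this length always one. Good or tight: the outside does not show which.
- sleeve_short_b: post sleeve: plain grey plastic tube, 60 mm long, 54 mm outside diameter, open ends with a 36 mm mouth, 0.14 to 0.28 kg, weighted foot, standing upright at the start. Origin at the centre of its lower end, z up along the tube. None from the start if absent. At most one of each length is present, of this length always one. Good or tight: the outside does not show which.
- sleeve_medium_a: post sleeve: plain grey plastic tube, 72 mm long, 54 mm outside diameter, open ends with a 36 mm mouth, 0.14 to 0.28 kg, weighted foot, standing upright at the start. Origin at the centre of its lower end, z up along the tube. None from the start if absent. At most one of each length is present, of this length always one. Good or tight: the outside does not show which.
- sleeve_medium_b: post sleeve: plain grey plastic tube, 72 mm long, 54 mm outside diameter, open ends with a 36 mm mouth, 0.14 to 0.28 kg, weighted foot, standing upright at the start. Origin at the centre of its lower end, z up along the tube. None from the start if absent. At most one of each length is present, of this length always one. Good or tight: the outside does not show which.
- sleeve_tall_a: post sleeve: plain grey plastic tube, 84 mm long, 54 mm outside diameter, open ends with a 36 mm mouth, 0.14 to 0.28 kg, weighted foot, standing upright at the start. Origin at the centre of its lower end, z up along the tube. None from the start if absent. At most one of each length is present. Good or tight: the outside does not show which.
- sleeve_tall_b: post sleeve: plain grey plastic tube, 84 mm long, 54 mm outside diameter, open ends with a 36 mm mouth, 0.14 to 0.28 kg, weighted foot, standing upright at the start. Origin at the centre of its lower end, z up along the tube. None from the start if absent. At most one of each length is present. Good or tight: the outside does not show which.
- post_foot (a point): gauge stand: fixed steel block 85 x 240 mm, 22 mm thick, with an upright post, 31 mm diameter, 45 mm high (top bevelled 4 mm), in the middle. Point: foot of the post on its axis, on the block's top face; z up, y along the block towards the left knob. A good sleeve slides down to the block; a tight one is stopped by a collar inside and stands 23 mm above the block, on the post.
- knob_left_grip (a point): black bar knob on the block, 88 mm from the post on its +y side. Point: on the knob's axis at the height to grip, 37 mm above the block's top face. The bar is 42 mm long, 14 mm wide, 32 mm high, its top 7 mm above this point; x of this frame is along the bar and turns with it. A round disc 44 mm wide lies under the bar, its top 23 mm below this point.
- knob_left (a joint): turn of the left knob, rad: grows clockwise seen from above, starts between 0 and 0.5, end stop at 2.4. Stays where it is left; light friction of about 0.06 N m.
- knob_right_grip (a point): the same on the other knob, on the block's -y side, 88 mm from the post.
- knob_right (a joint): turn of the right knob, rad: grows clockwise seen from above, starts between 0 and 0.5, end stop at 2.4. Stays where it is left; light friction of about 0.06 N m.
- basket_in (a point): shallow white plastic basket, fixed, outside 280 mm (x) by 170 mm (y), walls 4 mm thick and 30 mm high, with pale slots and a small loop at each end. This point is the centre of its inner floor, 4 mm above the worktop. For good sleeves. May be left or right.
- carton_in (a point): shallow brown cardboard tray, fixed, outside 260 mm (x) by 180 mm (y), walls 4 mm thick and 22 mm high. This point is the centre of its inner floor, 4 mm above the worktop. For tight sleeves. May be left or right.
- tin_left: bystander: flat round tin, 80 mm diameter, 42 mm high, origin at the centre of its underside; leave it where it stands.
- tin_right: bystander: flat round tin, 80 mm diameter, 42 mm high, origin at the centre of its underside; leave it where it stands.
- spice_jar: bystander: small jar, 48 mm diameter, 75 mm high (absent in some runs), origin at the centre of its underside; leave it where it stands.
- pepper_jar: bystander: small jar, 48 mm diameter, 65 mm high, origin at the centre of its underside; leave it where it stands.

How it is judged:
On the way, in this order (a step that is already met when the one before it is completed fails the run):
1. both hold-down knobs are turned clockwise to their end stops (value of joint each of knob_left, knob_right above 2.3 rad), for 0.2 s.
2. the short sleeve, if present, is upright over the gauge post, let down as far as it goes (horizontal distance between sleeve_short_a and post_foot below 0.007 m and angle between sleeve_short_a's own z axis and vertical below 0.15 rad and z of sleeve_short_a in the frame of post_foot below 0.004 m), for 0.2 s.
3. the short sleeve, if present, is upright over the gauge post, let down as far as it goes (horizontal distance between sleeve_short_b and post_foot below 0.007 m and angle between sleeve_short_b's own z axis and vertical below 0.15 rad and z of sleeve_short_b in the frame of post_foot below 0.029 m), for 0.2 s.
4. the medium sleeve, if present, is upright over the gauge post, let down as far as it goes (horizontal distance between sleeve_medium_a and post_foot below 0.007 m and angle between sleeve_medium_a's own z axis and vertical below 0.15 rad and z of sleeve_medium_a in the frame of post_foot below 0.029 m), for 0.2 s.
5. the medium sleeve, if present, is upright over the gauge post, let down as far as it goes (horizontal distance between sleeve_medium_b and post_foot below 0.007 m and angle between sleeve_medium_b's own z axis and vertical below 0.15 rad and z of sleeve_medium_b in the frame of post_foot below 0.004 m), for 0.2 s.
6. the tall sleeve, if present, is upright over the gauge post, let down as far as it goes (horizontal distance between sleeve_tall_a and post_foot below 0.007 m and angle between sleeve_tall_a's own z axis and vertical below 0.15 rad and z of sleeve_tall_a in the frame of post_foot below 0.004 m), for 0.2 s.
7. the tall sleeve, if present, is upright over the gauge post, let down as far as it goes (horizontal distance between sleeve_tall_b and post_foot below 0.007 m and angle between sleeve_tall_b's own z axis and vertical below 0.15 rad and z of sleeve_tall_b in the frame of post_foot below 0.029 m), for 0.2 s.
At the end, for the whole second after the job is handed in: both knobs within 0.1 rad of their stops; every good sleeve stands upright (within 0.15 rad) on the floor of the white basket and every tight one on the floor of the cardboard tray, its origin at least 25 mm inside the outer edges and within 8 mm of the floor, at rest (all of step 1 and x of sleeve_short_a in the frame of basket_in between -0.115 and 0.115 m and y of sleeve_short_a in the frame of basket_in between -0.06 and 0.06 m and z of each of sleeve_short_a, sleeve_medium_b, sleeve_tall_a in the frame of basket_in below 0.008 m and angle between each of sleeve_short_a, sleeve_short_b, sleeve_medium_a, sleeve_medium_b, sleeve_tall_a, sleeve_tall_b's own z axis and vertical below 0.15 rad and linear speed of each of sleeve_short_a, sleeve_short_b, sleeve_medium_a, sleeve_medium_b, sleeve_tall_a, sleeve_tall_b below 0.03 m/s and x of sleeve_short_b in the frame of carton_in between -0.105 and 0.105 m and y of sleeve_short_b in the frame of carton_in between -0.065 and 0.065 m and z of each of sleeve_short_b, sleeve_medium_a, sleeve_tall_b in the frame of carton_in below 0.008 m and x of sleeve_medium_a in the frame of carton_in between -0.105 and 0.105 m and y of sleeve_medium_a in the frame of carton_in between -0.065 and 0.065 m and x of sleeve_medium_b in the frame of basket_in between -0.115 and 0.115 m and y of sleeve_medium_b in the frame of basket_in between -0.06 and 0.06 m and x of sleeve_tall_a in the frame of basket_in between -0.115 and 0.115 m and y of sleeve_tall_a in the frame of basket_in between -0.06 and 0.06 m and x of sleeve_tall_b in the frame of carton_in between -0.105 and 0.105 m and y of sleeve_tall_b in the frame of carton_in between -0.065 and 0.065 m); the robot touches nothing.
It fails at once if a bystander (tin or small jar) is pushed more than 30 mm or tipped over (distance of any of tin_left, tin_right, spice_jar, pepper_jar from where it was at the start of the episode above 0.03 m or angle between any of tin_left, tin_right, spice_jar, pepper_jar's own z axis and vertical above 0.4 rad).
Of sleeve_short_a, sleeve_short_b only 1 to 1 are there at a start; the rules pass over those that are not, and their reading is None.
Of sleeve_medium_a, sleeve_medium_b only 1 to 1 are there at a start; the rules pass over those that are not, and their reading is None.
Of sleeve_tall_a, sleeve_tall_b, spice_jar only 1 to 1 are there at a start; the rules pass over those that are not, and their reading is None.
At some moment in a run one of sleeve_short_a, sleeve_short_b, sleeve_medium_a, sleeve_medium_b, sleeve_tall_a, sleeve_tall_b may be knocked a few centimetres aside while the robot is not near it.
It also fails if it takes over 210 s, if anything falls off the work surface, if the arm or the gripper's body presses on something with over 40 N, if the wrist force passes 120 N, or if a joint passes its speed limit or range.

## Working session

There is one attempt and no reset: what is moved stays moved. The work goes in short steps, Python scripts to look and compute and a tool call to move; the robot and the scene stay as the last step left them, time stands still between calls to the robot, and variables do not carry over. Pictures are saved under pics/ and viewed, at most 14 in all, crops included, and the job is handed in when it is done.

Besides the shell and the picture viewer there is one more tool, called as name(argument=value, ...) on one line, values as JSON. jog_arm: Moves the arm, as the interface text tells. Shift numbers are shares of 0.06 m and turn numbers shares of 0.1 rad, none past 1 either way. Its arguments: {"type":"object","properties":{"commands":{"type":"array","items":{"type":"number"}},"newtons":{"type":"number"}},"required":["commands"]}

```bash
mkdir -p pics; cat > h.py <<'E'
import numpy as np, cv2
from station import ctrl, eyes, job, nets
def cloud(im):
    z=im["z_map"]; K=im["K"]; T=im["cam_to_world"]
    v,u=np.mgrid[0:z.shape[0],0:z.shape[1]]
    P=np.stack([(u-K[0,2])/K[0,0]*z,-(v-K[1,2])/K[1,1]*z,-z],-1)
    W=P@T[:3,:3].T+T[:3,3]; W[z<=0]=np.nan
    return W
def save(im,n): cv2.imwrite(f"pics/{n}.png",im["image"][...,::-1])
E
python3 - <<'E'
from h import *
np.set_printoptions(precision=4,suppress=True)
o=ctrl.get_obs(); print(o, ctrl.tcp_to_grasp)
for c in ("scene","side"):
    im=eyes.get_image(c); save(im,c+"0"); W=cloud(im)
    print(c,im["cam_to_world"].round(3).tolist(),im["K"].tolist())
    for n in ["sleeve_short_a","sleeve_medium_a","sleeve_tall_a","post_foot","knob_left","knob_right","knob_left_grip","basket_in","carton_in","tin_left","spice_jar","pepper_jar"]:
        try: r=nets.silhouettes(c,n)
        except Exception as e: print(n,e); continue
        for d in r:
            w=W[d["mask"]]; w=w[~np.isnan(w[:,0])]
            if len(w)==0: continue
            zt=np.percentile(w[:,2],97); top=w[w[:,2]>zt-.006]
            print(n,round(d["p"],2),d["bbox"],"top",zt.round(4),"c",((top.max(0)+top.min(0))/2)[:2].round(4),"med",np.median(top,0)[:2].round(4))
E
```

```text
{'t': 0.0, 'q': array([ 1.201 ,  0.0534,  1.6143, -0.    ,  1.476 , -0.119 ]), 'dq': array([-0.0006,  0.0005, -0.0007, -0.0005,  0.0004, -0.0002]), 'effort': array([  0.0002, -39.3698, -37.0166,  -0.0002,   0.0073,  -0.    ]), 'tool_pos': array([0.1549, 0.6049, 0.23  ]), 'tool_rot': array([-0.3928, -3.1165,  0.0032]), 'contact_force': array([ 0.4162, -0.3376, -1.0554]), 'wrist_torque': array([-0.0089, -0.0186, -0.0112]), 'grip_force': 0.0, 'opening': 0.0853974938210716} -0.0187
scene [[-0.407, -0.563, 0.719, 1.404], [0.913, -0.232, 0.335, 0.414], [-0.022, 0.793, 0.609, 0.782], [0.0, 0.0, 0.0, 1.0]] [[470.94981000713017, 0.0, 322.3907205745161], [0.0, 470.94981000713017, 195.8636531493416], [0.0, 0.0, 1.0]]
sleeve_short_a 0.83 [370.1, 181.3, 390.5, 214.4] top 0.063 c [0.4658 0.1394] med [0.4666 0.1405]
sleeve_short_a 0.54 [244.8, 215.1, 262.5, 234.3] top 0.0683 c [ 0.7064 -0.0971] med [ 0.7082 -0.0958]
sleeve_medium_a 0.96 [276.9, 158.5, 298.5, 192.4] top 0.0745 c [ 0.4736 -0.124 ] med [ 0.4756 -0.1235]
post_foot 0.62 [233.6, 213.6, 343.7, 267.8] top 0.0675 c [ 0.6934 -0.0117] med [ 0
[... 1754 characters left out ...]
7042 -0.0944] med [ 0.7043 -0.0928]
knob_right 0.34 [163.3, 293.5, 347.5, 400.0] top 0.0214 c [0.5229 0.3602] med [0.5784 0.3298]
knob_left_grip 0.57 [235.7, 202.7, 261.4, 225.1] top 0.0664 c [0.679  0.0789] med [0.6779 0.081 ]
basket_in 0.84 [303.3, 117.9, 415.4, 173.7] top 0.0297 c [ 0.5264 -0.2887] med [ 0.5232 -0.3199]
carton_in 0.75 [163.4, 295.1, 346.8, 398.5] top 0.0215 c [0.5232 0.3602] med [0.579  0.3285]
tin_left 0.87 [175.3, 247.6, 223.4, 291.7] top 0.0432 c [0.7138 0.2374] med [0.7123 0.2396]
spice_jar 0.58 [357.1, 284.1, 381.5, 332.6] top 0.0761 c [0.3692 0.237 ] med [0.3689 0.2386]
pepper_jar 0.78 [399.8, 152.0, 416.6, 180.8] top 0.0657 c [ 0.3694 -0.2309] med [ 0.3691 -0.2279]
```

View scene.

View pics/scene0.png

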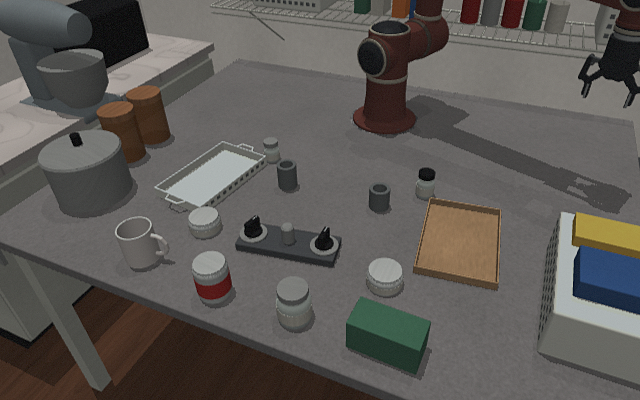

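```bash
cat >> h.py <<'E'
def fit(pts):
    A=np.c_[2*pts,np.ones(len(pts))]; s=np.linalg.lstsq(A,(pts**2).sum(1),rcond=None)[0]
    return s[:2],np.sqrt(s[2]+s[0]**2+s[1]**2)
def region(W,c,r,z0,z1):
    m=(np.hypot(W[...,0]-c[0],W[...,1]-c[1])<r)&(W[...,2]>z0)&(W[...,2]<z1)
    return W[m]
E
python3 - <<'E'
from h import *
np.set_printoptions(precision=4,suppress=True)
for c in ("scene","side"):
    W=cloud(eyes.get_image(c))
    for n,xy in (("left",(.68,.078)),("right",(.706,-.096)),("post",(.693,-.009))):
        p=region(W,xy,.035,.06,.075)
        q=p[:,:2]
        (cx,s,a)=cv2.minAreaRect((q*1000).astype(np.float32))
        u=np.linalg.svd(q-q.mean(0))[2][0] 
        print(c,n,len(p),"zmed",np.median(p[:,2]).round(4),"mean",q.mean(0),"rect",np.array(cx)/1000,s,"axis deg",np.degrees(np.arctan2(u[1],u[0])))
    b=region(W,(.693,-.009),.13,.018,.03); print("block",len(b),b.mean(0), cv2.minAreaRect((b[:,:2]*1000).astype(np.float32)))
    for n,xy,h in (("short",(.464,.139),.06),("med",(.473,-.124),.072)):
        p=region(W,xy,.04,h-.008,h+.008); o=(p[:,:2].max(0)+p[:,:2].min(0))/2
        print(n,len(p),np.median(p[:,2]),o,np.ptp(p[:,:2],axis=0))
E
```

```text
scene left 94 zmed 0.0665 mean [0.6828 0.0782] rect [0.6813 0.0769] (42.59245681762695, 14.703332901000977) axis deg -0.07304642647243847
scene right 97 zmed 0.0662 mean [ 0.7086 -0.0953] rect [ 0.7071 -0.0963] (15.653766632080078, 42.907623291015625) axis deg -13.265737323425787
scene post 112 zmed 0.0674 mean [ 0.6971 -0.0078] rect [ 0.6947 -0.0088] (29.546659469604492, 27.88454818725586) axis deg -21.476492712518183
block 1825 [ 0.704  -0.0028  0.0241] ((694.8092651367188, -9.974166870117188), (89.81591033935547, 241.7986297607422), 8.720669746398926)
short 207 0.06041129482200036 [0.4662 0.1388] [0.0553 0.0526]
med 177 0.07193961762860479 [ 0.4753 -0.126 ] [0.0547 0.0536]
side left 108 zmed 0.0647 mean [0.6784 0.0804] rect [0.6785 0.0788] (15.637422561645508, 41.064998626708984) axis deg -178.72169671891538
side right 75 zmed 0.0645 mean [ 0.7043 -0.0935] rect [ 0.7063 -0.0961] (16.106517791748047, 42.782569885253906) axis deg 166.30627152801006
side post 96 zmed 0.0652 mean [ 0.6908 -0.0055] rect [ 0.6919 -0.007 ] (30.28265953063965, 27.45484161376953) axis deg -157.4781220482534
block 1549 [0.6825 0.01   0.023 ] ((692.1329345703125, -7.72119140625), (85.63248443603516, 241.45884704589844), 8.686263084411621)
short 348 0.05904088334299129 [0.4639 0.1402] [0.0531 0.0552]
med 201 0.07044481074822395 [ 0.472  -0.1239] [0.0526 0.0536]
```

The picture shows the gauge stand at (288,238) with its knobs at (252,228) and (322,240). The two sleeves are at (379,197) and (287,175), and the basket is at (212,173) and the carton at (460,243). The spice jar is present, so there is no tall sleeve.

```bash
cat >> h.py <<'E'
from scipy.spatial.transform import Rotation as R
def delta(p,yaw_deg,free=False):
    """turn first (tool rotvec, in units), then shift (in the turned tool's axes, units)"""
    o=ctrl.get_obs(); Rc=R.from_rotvec(o["tool_rot"]).as_matrix()
    y=np.radians(yaw_deg); ty=np.array([np.cos(y),np.sin(y),0]); tz=np.array([0,0,-1.])
    Rt=np.c_[np.cross(ty,tz),ty,tz]
    rv=R.from_matrix(Rc.T@Rt).as_rotvec()
    d=Rt.T@(np.array(p)-o["tool_pos"])
    cy=np.degrees(np.arctan2(Rc[1,1],Rc[0,1]))
    print("cur",o["tool_pos"].round(4),"yaw",cy.round(2),"q6",o["q"][5].round(2),"F",o["contact_force"].round(1),"t",round(o["t"],1))
    print("turn units",(rv/.1).round(2),"| shift units",(d/.06).round(2))
E
python3 -c "
from h import *
delta((.680,.0778,.15),89.5)"
```

```text
cur [0.1551 0.6054 0.2313] yaw 75.63 q6 -0.12 F [-0.2  0.2 -0.2] t 1.4
turn units [-0.    0.   -2.42] | shift units [-8.83 -8.72  1.35]
```

jog_arm(commands=[0,0,0,0,0,-0.8,60,0,0,0,0,0,-0.8,60,0,0,0,0,0,-0.8,60,-0.63,-0.623,0,0,0,0,60,-0.63,-0.623,0,0,0,0,60,-0.63,-0.623,0,0,0,0,60,-0.63,-0.623,0,0,0,0,60,-0.63,-0.623,0,0,0,0,60,-0.63,-0.623,0,0,0,0,60,-0.63,-0.623,0,0,0,0,60,-0.63,-0.623,0,0,0,0,60,-0.63,-0.623,0,0,0,0,60,-0.63,-0.623,0,0,0,0,60,-0.63,-0.623,0,0,0,0,60,-0.63,-0.623,0,0,0,0,60,-0.63,-0.623,0.5,0,0,0,60,-0.63,-0.623,0.5,0,0,0,60,0,0,0,0,0,0,50,0,0,0,0,0,0,50,0,0,0,0,0,0,50])

```text
t: 3.9
tool_pos: [0.6788, 0.0775, 0.1731]
tool_rot: [0.015, 3.139, 0.0]
contact_force: [0.1, 0.1, -0.9]
opening: 0.0501
grip_force: 0.0
```

```bash
python3 - <<'E'
from h import *
im=eyes.get_image("wrist"); save(im,"w1"); W=cloud(im)
np.set_printoptions(precision=4,suppress=True)
for n,xy in (("left",(.68,.078)),("post",(.693,-.009)),("right",(.706,-.096))):
    p=region(W,xy,.035,.06,.075)
    if len(p)<10: print(n,len(p)); continue
    q=p[:,:2]; u=np.linalg.svd(q-q.mean(0))[2][0] if len(q)<3000 else np.linalg.eigh(np.cov(q.T))[1][:,1]
    print(n,len(p),np.median(p[:,2]),q.mean(0),cv2.minAreaRect((q*1000).astype(np.float32)),np.degrees(np.arctan2(u[1],u[0])))
delta((.680,.0778,.043),89.5)
E
```

```text
left 621 0.06536377265825058 [0.6792 0.0758] ((680.169677734375, 75.62368774414062), (13.416180610656738, 40.90718078613281), 89.57974243164062) -0.06672717162824664
post 782 0.06613460087952769 [ 0.6923 -0.0097] ((693.5104370117188, -10.792606353759766), (30.11429214477539, 29.990856170654297), 46.103363037109375) 82.53618759808376
right 654 0.06522920630838773 [ 0.7057 -0.096 ] ((706.6575317382812, -97.324951171875), (14.450371742248535, 41.26190948486328), 78.30660247802734) -12.120142211547314
cur [0.6788 0.0775 0.1732] yaw 89.46 q6 -1.56 F [-1.  -0.2  0.7] t 4.0
turn units [ 0.    0.03 -0.01] | shift units [-0.02  0.    2.17]
```

jog_arm(commands=[-0.02,-0.02,0.55,0,0,0,45,0,0,0.55,0,0,0,45,0,0,0.55,0,0,0,40,0,0,0.5,0,0,0,30,0,0,0,0,0,0,0,0,0,0,0,0,0,0,0,0,0,0,0,0,0,0,0,0,0,0,0,0], newtons=40)

```text
t: 4.95
tool_pos: [0.6773, 0.0761, 0.04]
tool_rot: [-0.016, -3.136, -0.002]
contact_force: [-4.0, 4.5, -18.2]
opening: 0.0135
grip_force: 43.9
```

jog_arm(commands=[0,0,0,0,0,1,0,0,0,0,0,0,1,0,0,0,0,0,0,1,0,0,0,0,0,0,1,0,0,0,0,0,0,1,0,0,0,0,0,0,1,0,0,0,0,0,0,1,0,0,0,0,0,0,1,0,0,0,0,0,0,1,0,0,0,0,0,0,1,0,0,0,0,0,0,1,0,0,0,0,0,0,1,0,0,0,0,0,0,1,0,0,0,0,0,0,1,0,0,0,0,0,0,1,0,0,0,0,0,0,1,0,0,0,0,0,0,1,0,0,0,0,0,0,1,0,0,0,0,0,0,1,0])

```text
t: 7.32
tool_pos: [0.6815, 0.0793, 0.0401]
tool_rot: [-2.566, -1.808, -0.015]
contact_force: [13.7, 14.4, -30.3]
opening: 0.0132
grip_force: 42.2
```

```bash
python3 -c "
from h import *
delta((.680,.0770,.043),-38.8); o=ctrl.get_obs(); print(o['wrist_torque'],o['opening'],o['grip_force'])"
```

```text
cur [0.6815 0.0793 0.0401] yaw -19.66 q6 0.34 F [ 13.7  14.4 -30.3] t 7.3
turn units [ 0.02 -0.1   3.34] | shift units [-0.05  0.   -0.05]
[ 2.34521413 -2.11431825  0.10077079] 0.013236882037869857 42.16625690460205
```

jog_arm(commands=[0,0,0.04,0,0,1,0,0,0,0,0,0,1,0,0,0,0,0,0,0.8,0,0,0,0,0,0,0.6,0,0,0,0,0,0,0,0,0,0,0,0,0,0,0])

```text
t: 8.07
tool_pos: [0.6826, 0.0787, 0.0401]
tool_rot: [-2.833, -1.352, -0.016]
contact_force: [10.8, 11.9, -23.4]
opening: 0.0132
grip_force: 43.3
```

```bash
python3 -c "
from h import *
delta((.680,.0770,.043),-38.8); o=ctrl.get_obs(); print(o['wrist_torque'],o['opening'],o['grip_force'])"
```

```text
cur [0.6826 0.0787 0.0401] yaw -38.98 q6 0.68 F [ 10.8  11.9 -23.4] t 8.1
turn units [ 0.02 -0.1  -0.03] | shift units [-0.05 -0.02 -0.05]
[ 2.09206472 -1.57977823 -0.034623  ] 0.013213609739039291 43.25689136981964
```

jog_arm(commands=[0,0,0,0,0,0.6,0,0,0,0,0,0,0.6,0,0,0,0,0,0,0,0])

```text
t: 8.45
tool_pos: [0.6823, 0.078, 0.0404]
tool_rot: [-2.908, -1.189, -0.012]
contact_force: [6.8, 9.9, -20.7]
opening: 0.0134
grip_force: 95.2
```

```bash
python3 -c "
from h import *
delta((.680,.0770,.043),-38.8); o=ctrl.get_obs(); print(o['wrist_torque'],o['opening'],o['grip_force'])"
```

```text
cur [0.6823 0.078  0.0404] yaw -45.52 q6 0.8 F [  6.8   9.9 -20.7] t 8.4
turn units [ 0.03 -0.07 -1.17] | shift units [-0.04 -0.02 -0.04]
[ 1.61871874 -1.16819208  1.66938364] 0.013394660347399319 95.21943926811218
```

jog_arm(commands=[0,0,0,0,0,-0.6,45,0,0,0,0,0,-0.4,45,0,0,0,0,0,0,45,0,0,-0.5,0,0,0,45,0,0,-0.7,0,0,0,45,0,0,-0.7,0,0,0,45,0,0,-0.4,0,0,0,45,0,0,0,0,0,0,45])

```text
t: 9.45
tool_pos: [0.6831, 0.0748, 0.1845]
tool_rot: [2.844, 1.322, 0.016]
contact_force: [0.4, 0.0, 0.6]
opening: 0.0448
grip_force: 0.0
```

```bash
cat > kn.py <<'E'
from h import *
im=eyes.get_image("wrist"); W=cloud(im)
np.set_printoptions(precision=4,suppress=True)
for n,xy in (("left",(.68,.077)),("post",(.693,-.009)),("right",(.706,-.096))):
    p=region(W,xy,.035,.06,.075)
    if len(p)<50: print(n,len(p)); continue
    q=p[:,:2]; u=np.linalg.eigh(np.cov(q.T))[1][:,1]
    print(n,len(p),np.median(p[:,2]),q.mean(0),np.array(cv2.minAreaRect((q*1000).astype(np.float32))[0]),np.degrees(np.arctan2(u[1],u[0])))
E
python3 - <<'E'
from kn import *
save(im,"w2")
delta((.7065,-.0965,.15),77)
E
```

```text
left 575 0.06544873538326873 [0.6806 0.077 ] [679.685   76.4433] 50.474145822673584
post 158 0.06521325918923815 [ 0.703  -0.0067] [703.3938  -9.1419] 105.752821658772
right 0
cur [0.6816 0.0749 0.1813] yaw -40.15 q6 0.7 F [-0.4  0.4 -0.2] t 9.5
turn units [  0.07   0.03 -20.45] | shift units [-1.05 -2.69  0.52]
```

jog_arm(commands=[0,0,0,0,0,-1,45,0,0,0,0,0,-1,45,0,0,0,0,0,-1,45,0,0,0,0,0,-1,45,0,0,0,0,0,-1,45,0,0,0,0,0,-1,45,0,0,0,0,0,-1,45,0,0,0,0,0,-1,45,0,0,0,0,0,-1,45,0,0,0,0,0,-1,45,0,0,0,0,0,-1,45,0,0,0,0,0,-1,45,0,0,0,0,0,-1,45,0,0,0,0,0,-1,45,0,0,0,0,0,-1,45,0,0,0,0,0,-1,45,0,0,0,0,0,-1,45,0,0,0,0,0,-1,45,0,0,0,0,0,-1,45,0,0,0,0,0,-1,45])

```text
t: 12.0
tool_pos: [0.6792, 0.075, 0.1761]
tool_rot: [-0.419, -3.111, 0.001]
contact_force: [0.2, -0.6, 0.4]
opening: 0.0452
grip_force: 0.0
```

jog_arm(commands=[-0.35,-0.67,0,0,0,-0.45,45,-0.35,-0.67,0,0,0,0,45,-0.35,-0.67,0.25,0,0,0,45,0,-0.67,0.25,0,0,0,45,0,0,0,0,0,0,45,0,0,0,0,0,0,45])

```text
t: 12.75
tool_pos: [0.7029, -0.0958, 0.1469]
tool_rot: [-0.354, -3.12, -0.001]
contact_force: [-0.8, -1.0, 1.0]
opening: 0.045
grip_force: 0.0
```

```bash
python3 - <<'E'
from kn import *
delta((.7065,-.0965,.043),77)
E
```

```text
left 1015 0.06523156197316574 [0.68   0.0736] [680.4478  75.3164] 50.65142091529516
post 1085 0.06611088304992088 [ 0.6927 -0.0123] [693.8264 -11.4656] 170.2996325721529
right 748 0.06539381170918736 [ 0.7057 -0.0979] [706.81   -98.4196] 167.65722661715492
cur [ 0.7033 -0.0953  0.1476] yaw 77.09 q6 -1.59 F [ 0.4 -0.8  0.4] t 12.8
turn units [ 0.   -0.    0.02] | shift units [-0.06 -0.01  1.74]
```

jog_arm(commands=[-0.05,-0.02,0.55,0,0,0,45,0,0,0.55,0,0,0,45,0,0,0.35,0,0,0,40,0,0,0.22,0,0,0,30,0,0,0,0,0,0,0,0,0,0,0,0,0,0,0,0,0,0,0,0,0,0,0,0,0,0,0,0])

```text
t: 13.8
tool_pos: [0.7054, -0.0974, 0.0469]
tool_rot: [-0.354, -3.12, -0.001]
contact_force: [0.5, 2.0, -9.6]
opening: 0.0129
grip_force: 43.6
```

jog_arm(commands=[0,0,0,0,0,1,0,0,0,0,0,0,1,0,0,0,0,0,0,1,0,0,0,0,0,0,1,0,0,0,0,0,0,1,0,0,0,0,0,0,1,0,0,0,0,0,0,1,0,0,0,0,0,0,1,0,0,0,0,0,0,1,0,0,0,0,0,0,1,0,0,0,0,0,0,1,0,0,0,0,0,0,1,0,0,0,0,0,0,1,0,0,0,0,0,0,1,0,0,0,0,0,0,1,0,0,0,0,0,0,1,0,0,0,0,0,0,1,0,0,0,0,0,0,1,0,0,0,0,0,0,1,0,0,0,0,0,0,1,0])

```text
t: 16.3
tool_pos: [0.7082, -0.0963, 0.047]
tool_rot: [2.819, 1.384, 0.011]
contact_force: [12.1, 4.9, -15.9]
opening: 0.0127
grip_force: 42.7
```

jog_arm(commands=[0,0,0,0,0,0.8,0,0,0,0,0,0,0.6,0,0,0,0,0,0,0,0])

```text
t: 16.68
tool_pos: [0.7082, -0.0964, 0.0472]
tool_rot: [2.902, 1.198, 0.009]
contact_force: [11.9, 4.2, -15.3]
opening: 0.013
grip_force: 81.6
```

```bash
python3 -c "
from h import *
delta((.7065,-.097,.043),-38.8); o=ctrl.get_obs(); print(o['wrist_torque'],o['opening'],o['grip_force'])"
```

```text
cur [ 0.7082 -0.0964  0.0472] yaw -45.15 q6 0.55 F [ 11.9   4.2 -15.3] t 16.7
turn units [ 0.04 -0.04 -1.11] | shift units [-0.03 -0.02  0.07]
[ 0.76866273 -1.83465882  2.14131606] 0.01297630993741939 81.6214270144701
```

jog_arm(commands=[0,0,0,0,0,-0.6,45,0,0,0,0,0,-0.4,45,0,0,0,0,0,0,45,0,0,-0.5,0,0,0,45,0,0,-0.7,0,0,0,45,0,0,-0.7,0,0,0,45,0,0,-0.7,0,0,0,60,0,0,0,0,0,-1,85,0,0,0,0,0,-1,85,0,0,0,0,0,-1,85,0,0,0,0,0,-1,85,0,0,0,0,0,-1,85,0,0,0,0,0,-1,85,0,0,0,0,0,-1,85,0,0,0,0,0,-1,85,0,0,0,0,0,-0.5,85,0,0,0,0,0,0,85])

```text
t: 18.8
tool_pos: [0.7064, -0.0984, 0.2053]
tool_rot: [2.043, 2.384, 0.001]
contact_force: [0.0, -0.3, -0.9]
opening: 0.0852
grip_force: 0.0
```

```bash
cat > sl.py <<'E'
from h import *
np.set_printoptions(precision=4,suppress=True)
def find(c,n,h):
    im=eyes.get_image(c); W=cloud(im)
    for d in nets.silhouettes(c,n)[:2]:
        w=W[d["mask"]]; w=w[~np.isnan(w[:,0])]
        t=w[(abs(w[:,2]-np.percentile(w[:,2],95))<.006)]
        hull=cv2.convexHull((t[:,:2]*1000).astype(np.float32))[:,0]/1000
        print(c,n,round(d["p"],2),"z",np.percentile(w[:,2],95).round(4),"box",(t[:,:2].max(0)+t[:,:2].min(0))/2,"circ",fit(hull))
    return im
E
python3 - <<'E'
from sl import *
import kn
find("scene","sleeve_short_a",.06);find("side","sleeve_short_a",.06)
delta((.4645,.1395,.2),8.7)
E
```

```text
left 395 0.06514531406717378 [0.6747 0.0654] [675.6179  69.0424] -147.29925904538672
post 823 0.06620201766642564 [ 0.6935 -0.0115] [693.7053 -11.6062] -155.2431394811525
right 518 0.06538403344348079 [ 0.7067 -0.0973] [706.799  -98.3098] 51.17216158935792
scene sleeve_short_a 0.63 z 0.0622 box [0.4667 0.1381] circ (array([0.4655, 0.1379]), np.float64(0.027105481872632467))
scene sleeve_short_a 0.57 z 0.0678 box [ 0.373  -0.2321] circ (array([ 0.3717, -0.2325]), np.float64(0.020448366409758795))
side sleeve_short_a 0.62 z 0.0605 box [0.4641 0.1397] circ (array([0.4637, 0.1399]), np.float64(0.02662125522156039))
cur [ 0.706  -0.098   0.2041] yaw 8.85 q6 -0.4 F [ 0.2 -0.2  0.4] t 19.1
turn units [0.   0.   0.03] | shift units [ 4.52 -3.38  0.07]
```

jog_arm(commands=[0.56,-0.42,0,0,0,0,85,0.56,-0.42,0,0,0,0,85,0.56,-0.42,0,0,0,0,85,0.56,-0.42,0,0,0,0,85,0.56,-0.42,0,0,0,0,85,0.56,-0.42,0,0,0,0,85,0.56,-0.42,0,0,0,0,85,0.56,-0.42,0,0,0,0,85,0,0,0,0,0,0,85,0,0,0,0,0,0,85])

```text
t: 20.3
tool_pos: [0.4656, 0.1363, 0.204]
tool_rot: [2.042, 2.386, 0.001]
contact_force: [-0.1, -0.4, 0.6]
opening: 0.0849
grip_force: 0.0
```

```bash
python3 - <<'E'
from sl import *
im=find("wrist","sleeve_short_a",.06); save(im,"w3")
delta((.4648,.139,.026),8.7)
E
```

```text
wrist sleeve_short_a 0.76 z 0.0606 box [0.4642 0.1375] circ (array([0.4642, 0.1374]), np.float64(0.02653221033353771))
cur [0.4659 0.1359 0.2039] yaw 8.81 q6 -0.02 F [ 0.2  0.7 -1. ] t 20.4
turn units [0.   0.   0.02] | shift units [ 0.05 -0.01  2.96]
```

View pics/w3.png

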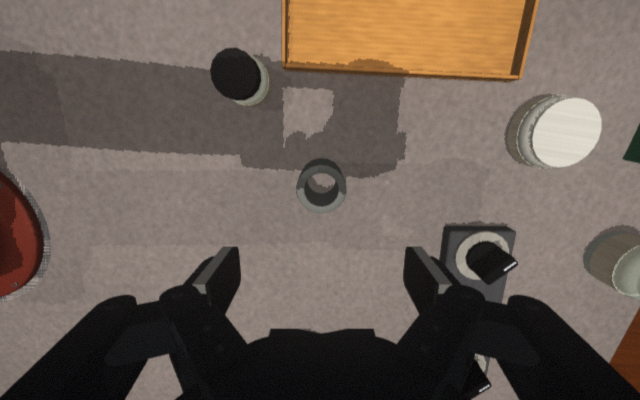

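The wrist view shows the short sleeve standing at (321,186), centred between the fingers with nothing in the way, so I'm descending.

jog_arm(commands=[0.03,0,0.6,0,0,0,85,0,0,0.6,0,0,0,85,0,0,0.6,0,0,0,85,0,0,0.6,0,0,0,85,0,0,0.52,0,0,0,85,0,0,0,0,0,0,85,0,0,0,0,0,0,30,0,0,0,0,0,0,30,0,0,0,0,0,0,30,0,0,0,0,0,0,30,0,0,0,0,0,0,30,0,0,0,0,0,0,30,0,0,0,0,0,0,30], newtons=40)

```text
t: 22.02
tool_pos: [0.4668, 0.1385, 0.0308]
tool_rot: [2.041, 2.385, 0.004]
contact_force: [0.4, -0.8, 5.8]
opening: 0.0528
grip_force: 42.7
```

```bash
python3 - <<'E'
from h import *
delta((.6935,-.0098,.15),8.7)
E
```

```text
cur [0.4668 0.1385 0.0308] yaw 8.89 q6 -0.02 F [ 0.4 -0.8  5.8] t 22.0
turn units [0.04 0.   0.03] | shift units [-3.01  3.36 -1.99]
```

jog_arm(commands=[0,0,-0.4,0,0,0,30,0,0,-0.6,0,0,0,30,0,0,-0.6,0,0,0,30,0,0,-0.4,0,0,0,30,-0.5,0.56,0,0,0,0,30,-0.5,0.56,0,0,0,0,30,-0.5,0.56,0,0,0,0,30,-0.5,0.56,0,0,0,0,30,-0.5,0.56,0,0,0,0,30,-0.5,0.56,0,0,0,0,30,0,0,0,0,0,0,30,0,0,0,0,0,0,30])

```text
t: 23.52
tool_pos: [0.6912, -0.0081, 0.148]
tool_rot: [-2.042, -2.386, 0.001]
contact_force: [-0.2, -0.7, -1.8]
opening: 0.0527
grip_force: 43.1
```

```bash
cat > hand.py <<'E'
from sl import *
def hand(lo,hi):
    o=ctrl.get_obs(); Rc=R.from_rotvec(o["tool_rot"]).as_matrix(); p=o["tool_pos"]
    for c in ("wrist","scene","side"):
        im=eyes.get_image(c); W=cloud(im); L=(W-p)@Rc
        for n in ("sleeve_short_a","sleeve_medium_a"):
            for d in nets.silhouettes(c,n)[:3]:
                l=L[d["mask"]]; l=l[~np.isnan(l[:,0])]
                if len(l)<20 or np.hypot(*np.median(l,0)[:2])>.05: continue
                l=l[(l[:,2]>lo)&(l[:,2]<hi)&(np.hypot(l[:,0],l[:,1])<.04)]
                print(c,n,round(d["p"],2),len(l),"tool z rng",np.percentile(l[:,2],[2,98]),"x",np.percentile(l[:,0],[1,99]),"y",np.percentile(l[:,1],[1,99]))
        save(im,"hand_"+c+str(round(o["t"])))
E
python3 - <<'E'
from hand import *
hand(-.04,.05)
import kn
delta((.6935,-.0098,.15),8.7)
E
ls pics
```

```text
wrist sleeve_short_a 0.63 11122 tool z rng [-0.0296  0.0251] x [-0.0242  0.0262] y [-0.0249  0.0236]
scene sleeve_short_a 0.88 499 tool z rng [-0.0318  0.0263] x [-0.0217  0.0276] y [-0.0244  0.0272]
side sleeve_short_a 0.58 779 tool z rng [-0.0304  0.0278] x [-0.0203  0.0293] y [-0.0271  0.0247]
left 1017 0.0653843808116899 [0.6805 0.0759] [680.3467  75.6935] 51.548431149791156
post 9
right 0
cur [ 0.6918 -0.0082  0.1487] yaw 8.9 q6 -0.27 F [-0.6  0.8 -2.2] t 24.0
turn units [0.   0.   0.03] | shift units [-0.03  0.02 -0.02]
hand_scene24.png
hand_side24.png
hand_wrist24.png
scene0.png
side0.png
w1.png
w2.png
w3.png
```

jog_arm(commands=[-0.063,0.024,0.35,0,0,0,30,0,0,0.36,0,0,0,30,0,0,0,0,0,0,30,0,0,0,0,0,0,30])

```text
t: 24.52
tool_pos: [0.6937, -0.0119, 0.1052]
tool_rot: [-2.042, -2.386, 0.001]
contact_force: [-0.3, 0.2, -1.2]
opening: 0.0523
grip_force: 43.0
```

```bash
python3 - <<'E'
from h import *
delta((.6938,-.0117,.078),8.7)
for c in ("scene","side"):
    i=eyes.get_image(c)["image"]; 
    i=i[170:280,220:360] if c=="scene" else i[130:250,200:320]
    cv2.imwrite(f"pics/c_{c}.png",cv2.resize(i,None,fx=3,fy=3)[...,::-1])
a=[cv2.resize(cv2.imread(f"pics/c_{c}.png"),(380,330)) for c in ("scene","side")]
cv2.imwrite("pics/c1.png",np.hstack(a))
E
```

```text
cur [ 0.6937 -0.0119  0.1052] yaw 8.88 q6 -0.28 F [-0.3  0.2 -1.2] t 24.5
turn units [-0.01 -0.    0.03] | shift units [0.   0.   0.45]
```

View pics/c1.png

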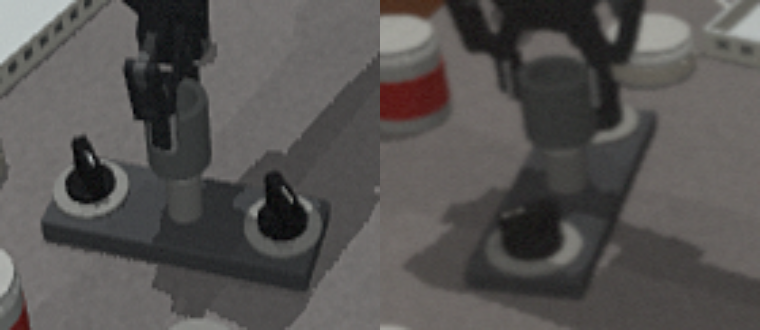

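The sleeve is above the post, but the pictures suggest it's a few mm off. I'll fit cylinders to the sleeve and the post in the same views.

```bash
cat > cyl.py <<'E'
from sl import *
from scipy.optimize import least_squares
def cf(p,r,c0):
    s=least_squares(lambda c:np.hypot(p[:,0]-c[0],p[:,1]-c[1])-r,c0,loss="soft_l1",f_scale=.001)
    return s.x
def check(name,zb,zt,c0=(.6935,-.010),zpost=(.03,.062)):
    for c in ("scene","side"):
        W=cloud(eyes.get_image(c))
        for d in nets.silhouettes(c,name)[:3]:
            m=cv2.erode(d["mask"].astype(np.uint8),np.ones((3,3)))>0
            w=W[m]; w=w[~np.isnan(w[:,0])]
            if len(w)<20 or np.hypot(*(np.median(w,0)[:2]-c0))>.06: continue
            for a,b in ((zb,(zb+zt)/2),((zb+zt)/2,zt)):
                s=w[(w[:,2]>a)&(w[:,2]<b)]; k=cf(s,.027,c0)
                print(c,name,round(d["p"],2),len(s),"z",round(a,3),round(b,3),"ctr",k,"res",np.std(np.hypot(*(s[:,:2]-k).T)))
        s=region(W,c0,.023,*zpost); 
        if len(s)>10: print(c,"post",len(s),cf(s,.0155,c0))
E
python3 - <<'E'
from cyl import *
o=ctrl.get_obs()["tool_pos"]; print(o)
check("sleeve_short_a",.078,.128)
E
```

```text
[ 0.6945 -0.012   0.1067]
scene sleeve_short_a 0.58 135 z 0.078 0.103 ctr [ 0.6931 -0.0125] res 0.001337885655485973
scene sleeve_short_a 0.58 121 z 0.103 0.128 ctr [ 0.7004 -0.0151] res 0.0026689584680896325
scene post 134 [ 0.6924 -0.0107]
side sleeve_short_a 0.79 174 z 0.078 0.103 ctr [ 0.6938 -0.0116] res 0.0012097069063994315
side sleeve_short_a 0.79 240 z 0.103 0.128 ctr [ 0.6926 -0.0108] res 0.003679252149158738
side post 150 [ 0.6932 -0.0101]
```

jog_arm(commands=[0.028,-0.006,0.1,0,0,0,30,0,0,0.12,0,0,0,30,0,0,0.12,0,0,0,30,0,0,0.1,0,0,0,30,0,0,0,0,0,0,30])

```text
t: 25.45
tool_pos: [0.6926, -0.0102, 0.0783]
tool_rot: [-2.042, -2.386, 0.002]
contact_force: [-0.5, -0.3, -0.7]
opening: 0.0526
grip_force: 43.0
```

```bash
python3 - <<'E'
from cyl import *
delta((.6938,-.0100,.078),8.7)
check("sleeve_short_a",.05,.08,zpost=(.03,.045))
E
```

```text
cur [ 0.6926 -0.0102  0.0783] yaw 8.88 q6 -0.28 F [-0.5 -0.3 -0.7] t 25.4
turn units [-0.02 -0.    0.03] | shift units [0.   0.02 0.01]
scene post 36 [ 0.6924 -0.0108]
side sleeve_short_a 0.59 91 z 0.05 0.065 ctr [ 0.6923 -0.01  ] res 0.0011540201759499338
side sleeve_short_a 0.59 107 z 0.065 0.08 ctr [ 0.6928 -0.0099] res 0.0012076908244970184
side post 36 [ 0.6933 -0.0092]
```

jog_arm(commands=[0,0.01,0.05,0,0,0,30,0,0,0.05,0,0,0,30,0,0,0,0,0,0,30])

```text
t: 26.02
tool_pos: [0.6935, -0.0102, 0.0729]
tool_rot: [-2.042, -2.386, 0.001]
contact_force: [-0.9, 0.2, -1.2]
opening: 0.0526
grip_force: 43.0
```

jog_arm(commands=[0,0,0.05,0,0,0,30,0,0,0.05,0,0,0,30,0,0,0,0,0,0,30])

```text
t: 26.4
tool_pos: [0.6935, -0.0102, 0.0669]
tool_rot: [-2.042, -2.386, 0.001]
contact_force: [-0.4, 0.3, -1.9]
opening: 0.0523
grip_force: 43.0
```

jog_arm(commands=[0,0,0.07,0,0,0,30,0,0,0.07,0,0,0,30,0,0,0.06,0,0,0,30,0,0,0.04,0,0,0,30,0,0,0,0,0,0,30])

```text
t: 27.02
tool_pos: [0.694, -0.0102, 0.0531]
tool_rot: [2.043, 2.387, 0.0]
contact_force: [0.3, -0.3, -1.4]
opening: 0.0526
grip_force: 43.1
```

Nearly seated. I'll release it so it settles, check, then grip it again.

jog_arm(commands=[0,0,0,0,0,0,70,0,0,0,0,0,0,70,0,0,0,0,0,0,70,0,0,0,0,0,0,70,0,0,0,0,0,0,70,0,0,0,0,0,0,70])

```text
t: 27.78
tool_pos: [0.6939, -0.0102, 0.0531]
tool_rot: [-2.043, -2.387, 0.0]
contact_force: [0.5, -0.2, -0.2]
opening: 0.0697
grip_force: 0.0
```

```bash
python3 - <<'E'
from cyl import *
check("sleeve_short_a",.026,.076,zpost=(.2,.3))
for c in ("scene","side","wrist"): find(c,"sleeve_short_a",.06)
E
```

```text
scene sleeve_short_a 0.83 140 z 0.026 0.051 ctr [ 0.6924 -0.0106] res 0.001321040301314539
scene sleeve_short_a 0.83 126 z 0.051 0.076 ctr [ 0.6999 -0.0143] res 0.0029816638787901954
scene post 29 [ 0.6987 -0.0107]
side sleeve_short_a 0.79 140 z 0.026 0.051 ctr [ 0.6933 -0.0098] res 0.0011661882045189156
side sleeve_short_a 0.79 225 z 0.051 0.076 ctr [ 0.6932 -0.009 ] res 0.0036121132832441895
scene sleeve_short_a 0.81 z 0.0841 box [ 0.6922 -0.    ] circ (array([ 0.693 , -0.0092]), np.float64(0.026226607561106823))
side sleeve_short_a 0.81 z 0.0821 box [ 0.6917 -0.0075] circ (array([ 0.692 , -0.0078]), np.float64(0.02631983753265527))
side sleeve_short_a 0.54 z 0.0634 box [0.6845 0.0067] circ (array([0.7383, 0.0114]), np.float64(0.09577711180807968))
wrist sleeve_short_a 0.72 z 0.0823 box [ 0.6932 -0.0107] circ (array([ 0.6934, -0.0106]), np.float64(0.026686850882302354))
```

jog_arm(commands=[0,0,0,0,0,0,30,0,0,0,0,0,0,30,0,0,0,0,0,0,30,0,0,0,0,0,0,30,0,0,0,0,0,0,30,0,0,-0.2,0,0,0,30,0,0,-0.4,0,0,0,30,0,0,-0.4,0,0,0,30,0,0,-0.5,0,0,0,30,0,0,-0.4,0,0,0,30,0,0,0,0,0,0,30,0,0,0,0,0,0,30])

```text
t: 29.78
tool_pos: [0.6936, -0.0102, 0.1669]
tool_rot: [-2.043, -2.387, 0.0]
contact_force: [-0.2, 0.3, -2.7]
opening: 0.0525
grip_force: 42.3
```

```bash
python3 - <<'E'
from sl import *
for c in ("scene","side"):
    W=cloud(eyes.get_image(c))
    for n,h in (("basket_in",.03),("carton_in",.022)):
        d=nets.silhouettes(c,n)[0]; w=W[d["mask"]]; w=w[~np.isnan(w[:,0])]
        r=w[abs(w[:,2]-h)<.006]; f=w[abs(w[:,2]-.004)<.006]
        print(c,n,round(d["p"],2),"rim",np.median(r[:,2]),cv2.minAreaRect((r[:,:2]*1000).astype(np.float32)),"floor",len(f),np.median(f[:,2]),cv2.minAreaRect((f[:,:2]*1000).astype(np.float32)))
find("side","sleeve_medium_a",.07); find("scene","sleeve_medium_a",.07)
delta((.55,-.32,.16),8.7)
E
```

```text
scene basket_in 0.74 rim 0.02984666629824717 ((528.65771484375, -338.2510986328125), (176.849853515625, 322.5621032714844), 82.12799835205078) floor 2630 0.005818579383620959 ((495.4790344238281, -351.14544677734375), (212.4054412841797, 348.1439208984375), 83.36305236816406)
scene carton_in 0.64 rim 0.022179009250712145 ((521.9559326171875, 359.2970886230469), (266.25653076171875, 180.24012756347656), 6.19827938079834) floor 5224 0.005621346863858012 ((505.7652587890625, 358.6108093261719), (297.49896240234375, 185.5392608642578), 6.605260848999023)
side basket_in 0.82 rim 0.02800475171579253 ((523.2801513671875, -335.9537658691406), (176.69151306152344, 304.3920593261719), 82.11834716796875) floor 2459 0.0035686722826844264 ((535.2691040039062, -363.71722412109375), (231.06764221191406, 310.1925354003906), 80.97113800048828)
side carton_in 0.83 rim 0.020911492437616586 ((521.7432861328125, 360.2583923339844), (260.30517578125, 181.09942626953125), 6.478893280029297) floor 13317 0.0038578425954945983 ((522.5994873046875, 352.9790344238281), (260.5383605957031, 196.77171325683594), 6.586204528808594)
scene sleeve_medium_a 0.54 z 0.2913 box [ 0.728  -0.0174] circ (array([ 0.7398, -0.0215]), np.float64(0.013166922411920311))
cur [ 0.6938 -0.0102  0.1668] yaw 8.88 q6 -0.28 F [ 0.5 -0.2 -1.2] t 30.3
turn units [-0.   -0.    0.03] | shift units [-4.74 -3.15  0.11]
```

jog_arm(commands=[-0.57,-0.33,0,0,0,0,30,-0.57,-0.33,0,0,0,0,30,-0.57,-0.33,0,0,0,0,30,-0.57,-0.33,0,0,0,0,30,-0.57,-0.33,0,0,0,0,30,-0.57,-0.33,0,0,0,0,30,-0.57,-0.33,0,0,0,0,30,-0.57,-0.33,0,0,0,0,30,-0.57,-0.33,0,0,0,0,30,0,0,0.6,0,0,0,30,0,0,0.6,0,0,0,30,0,0,0.4,0,0,0,30,0,0,0.25,0,0,0,30,0,0,0,0,0,0,30])

```text
t: 32.02
tool_pos: [0.5647, -0.3413, 0.0549]
tool_rot: [-2.041, -2.385, 0.0]
contact_force: [-0.1, -0.4, -0.8]
opening: 0.0523
grip_force: 42.4
```

```bash
python3 - <<'E'
from sl import *
delta((.565,-.342,.035),8.7)
im=eyes.get_image("scene"); save(im,"s3")
E
```

```text
cur [ 0.5647 -0.3413  0.0549] yaw 8.88 q6 -0.81 F [-0.1 -0.4 -0.8] t 32.0
turn units [-0.02 -0.02  0.03] | shift units [-0.01  0.    0.33]
```

View pics/s3.png

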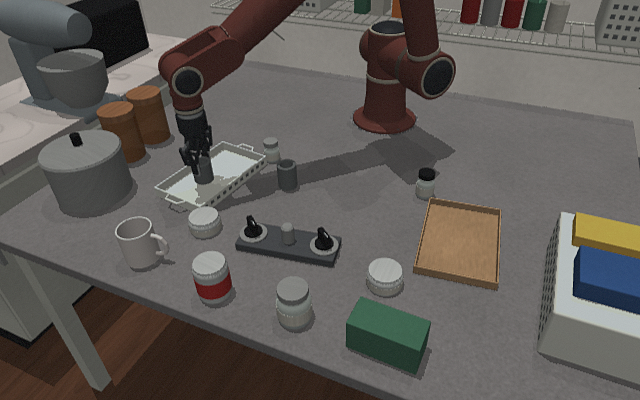

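The sleeve hangs over the basket at (203,168), clear of the walls, and the medium sleeve still stands at (287,175). Lowering and releasing.

jog_arm(commands=[0,0,0.15,0,0,0,30,0,0,0.12,0,0,0,30,0,0,0.04,0,0,0,30,0,0,0,0,0,0,30,0,0,0,0,0,0,75,0,0,0,0,0,0,75,0,0,0,0,0,0,75,0,0,0,0,0,0,75,0,0,0,0,0,0,75,0,0,-0.4,0,0,0,80,0,0,-0.6,0,0,0,80,0,0,-0.6,0,0,0,80,0,0,-0.6,0,0,0,80,0,0,-0.6,0,0,0,85,0,0,0,0,0,0,85])

```text
t: 33.95
tool_pos: [0.5672, -0.3432, 0.2103]
tool_rot: [2.037, 2.381, 0.001]
contact_force: [-0.4, -0.5, 0.3]
opening: 0.0851
grip_force: 0.0
```

```bash
python3 - <<'E'
from sl import *
find("wrist","sleeve_short_a",.06)
for c in("scene","side"): find(c,"sleeve_short_a",.06); find(c,"sleeve_medium_a",.06)
delta((.473,-.125,.2),8.7)
E
```

```text
wrist sleeve_short_a 0.58 z 0.0646 box [ 0.5643 -0.3423] circ (array([ 0.5645, -0.3424]), np.float64(0.026252914783174024))
scene sleeve_medium_a 0.56 z 0.0742 box [ 0.4756 -0.1257] circ (array([ 0.4757, -0.1256]), np.float64(0.025728151964583508))
side sleeve_short_a 0.9 z 0.0637 box [ 0.5624 -0.3381] circ (array([ 0.5634, -0.3378]), np.float64(0.02564027937341629))
side sleeve_medium_a 0.8 z 0.0718 box [ 0.4724 -0.1242] circ (array([ 0.4724, -0.1242]), np.float64(0.026423418516314225))
cur [ 0.5651 -0.3416  0.2046] yaw 8.88 q6 -0.81 F [-0.   0.2 -0.5] t 34.5
turn units [-0.01 -0.01  0.03] | shift units [ 3.8  -0.97  0.08]
```

Short sleeve's top is at 0.064, so it stands on the basket floor. Next is the medium sleeve at (0.474,-0.125).

jog_arm(commands=[0.54,-0.14,0,0,0,0,85,0.54,-0.14,0,0,0,0,85,0.54,-0.14,0,0,0,0,85,0.54,-0.14,0,0,0,0,85,0.54,-0.14,0,0,0,0,85,0.54,-0.14,0,0,0,0,85,0.54,-0.14,0,0,0,0,85,0,0,0,0,0,0,85,0,0,0,0,0,0,85])

```text
t: 35.58
tool_pos: [0.4725, -0.1272, 0.2057]
tool_rot: [2.042, 2.386, -0.0]
contact_force: [0.2, 0.4, 0.1]
opening: 0.0851
grip_force: 0.0
```

```bash
python3 - <<'E'
from sl import *
find("wrist","sleeve_medium_a",.06)
delta((.474,-.125,.038),8.7)
E
```

```text
wrist sleeve_medium_a 0.76 z 0.0724 box [ 0.473  -0.1277] circ (array([ 0.473 , -0.1278]), np.float64(0.026568135893684997))
cur [ 0.4725 -0.1276  0.2056] yaw 8.84 q6 -0.57 F [ 0.3  0.2 -0.6] t 35.7
turn units [0.   0.   0.02] | shift units [0.04 0.03 2.79]
```

jog_arm(commands=[0.02,0.02,0.6,0,0,0,85,0,0,0.6,0,0,0,85,0,0,0.6,0,0,0,85,0,0,0.6,0,0,0,85,0,0,0.37,0,0,0,85,0,0,0,0,0,0,85,0,0,0,0,0,0,30,0,0,0,0,0,0,30,0,0,0,0,0,0,30,0,0,0,0,0,0,30,0,0,0,0,0,0,30,0,0,0,0,0,0,30,0,0,0,0,0,0,30])

```text
t: 37.3
tool_pos: [0.4743, -0.1262, 0.0412]
tool_rot: [2.041, 2.385, 0.0]
contact_force: [-2.8, -1.0, 6.3]
opening: 0.0535
grip_force: 42.1
```

```bash
python3 - <<'E'
from h import *
delta((.6935,-.0105,.16),8.7)
E
```

```text
cur [ 0.4743 -0.1262  0.0412] yaw 8.89 q6 -0.57 F [-2.8 -1.   6.3] t 37.3
turn units [0.02 0.02 0.03] | shift units [ 1.35  3.9  -1.98]
```

jog_arm(commands=[0,0,-0.4,0,0,0,30,0,0,-0.6,0,0,0,30,0,0,-0.6,0,0,0,30,0,0,-0.4,0,0,0,30,0.19,0.555,0,0,0,0,30,0.19,0.555,0,0,0,0,30,0.19,0.555,0,0,0,0,30,0.19,0.555,0,0,0,0,30,0.19,0.555,0,0,0,0,30,0.19,0.555,0,0,0,0,30,0.19,0.555,0,0,0,0,30,0,0,0.3,0,0,0,30,0,0,0.3,0,0,0,30,0,0,0,0,0,0,30,0,0,0,0,0,0,30])

```text
t: 39.17
tool_pos: [0.6906, -0.0111, 0.1231]
tool_rot: [-2.043, -2.386, 0.001]
contact_force: [0.7, -0.4, -2.9]
opening: 0.0537
grip_force: 43.4
```

```bash
python3 - <<'E'
from cyl import *
z=ctrl.get_obs()["tool_pos"][2]
check("sleeve_medium_a",z-.034,z+.015)
delta((.6935,-.0105,.09),8.7)
E
```

```text
scene sleeve_medium_a 0.78 158 z 0.089 0.114 ctr [ 0.6887 -0.0121] res 0.0013273487044015123
scene sleeve_medium_a 0.78 124 z 0.114 0.138 ctr [ 0.6903 -0.0129] res 0.0028660245306740975
scene post 133 [ 0.6924 -0.0104]
side sleeve_medium_a 0.66 187 z 0.089 0.114 ctr [ 0.6903 -0.0112] res 0.0011850269850539577
side sleeve_medium_a 0.66 221 z 0.114 0.138 ctr [ 0.6906 -0.0111] res 0.0028876017537100744
side post 147 [ 0.6933 -0.0098]
cur [ 0.6916 -0.0109  0.1245] yaw 8.86 q6 -0.28 F [ 0.3  0.  -2. ] t 39.4
turn units [0.02 0.   0.03] | shift units [0.   0.03 0.57]
```

jog_arm(commands=[0.018,0.045,0.15,0,0,0,30,0,0,0,0,0,0,30,0,0,0.12,0,0,0,30,0,0,0.12,0,0,0,30,0,0,0.1,0,0,0,30,0,0,0.08,0,0,0,30,0,0,0,0,0,0,30])

```text
t: 40.25
tool_pos: [0.6933, -0.0091, 0.0884]
tool_rot: [-2.042, -2.386, 0.001]
contact_force: [0.5, 0.1, -2.2]
opening: 0.0538
grip_force: 43.5
```

jog_arm(commands=[0,0,0.05,0,0,0,30,0,0,0.05,0,0,0,30,0,0,0,0,0,0,30])

```text
t: 40.62
tool_pos: [0.6943, -0.0093, 0.0861]
tool_rot: [2.042, 2.386, 0.0]
contact_force: [-5.1, 0.2, 8.7]
opening: 0.0536
grip_force: 44.3
```

Contact with the sleeve about 23 mm above the block, so it looks tight. I'll release it and verify.

jog_arm(commands=[0,0,0,0,0,0,70,0,0,0,0,0,0,70,0,0,0,0,0,0,70,0,0,0,0,0,0,70,0,0,0,0,0,0,70,0,0,0,0,0,0,70])

```text
t: 41.38
tool_pos: [0.6937, -0.0092, 0.083]
tool_rot: [-2.043, -2.387, 0.0]
contact_force: [-0.2, 0.4, -0.1]
opening: 0.07
grip_force: 0.0
```

```bash
python3 - <<'E'
from cyl import *
check("sleeve_medium_a",.05,.10,zpost=(.026,.042))
im=find("side","sleeve_medium_a",.06); find("wrist","sleeve_medium_a",.06)
cv2.imwrite("pics/c2.png",cv2.resize(im["image"][130:250,200:320],(480,480))[...,::-1])
delta((.6935,-.0105,.09),8.7)
E
```

```text
scene sleeve_medium_a 0.89 147 z 0.05 0.075 ctr [ 0.6924 -0.0104] res 0.00130721687100277
scene sleeve_medium_a 0.89 102 z 0.075 0.1 ctr [ 0.6957 -0.012 ] res 0.002591103905591162
scene post 37 [ 0.693  -0.0107]
side sleeve_medium_a 0.66 185 z 0.05 0.075 ctr [ 0.6932 -0.0095] res 0.0012198444801918811
side sleeve_medium_a 0.66 220 z 0.075 0.1 ctr [ 0.6932 -0.009 ] res 0.003057135282884512
side post 39 [ 0.6927 -0.0099]
side sleeve_medium_a 0.85 z 0.1168 box [ 0.691 -0.008] circ (array([ 0.6918, -0.0078]), np.float64(0.02650394406145897))
wrist sleeve_medium_a 0.92 z 0.1172 box [ 0.6934 -0.0092] circ (array([ 0.6935, -0.0099]), np.float64(0.026480638154566163))
cur [ 0.6937 -0.0091  0.0831] yaw 8.88 q6 -0.28 F [ 0.   0.8 -0.7] t 41.8
turn units [0.   0.   0.03] | shift units [-0.02 -0.01 -0.11]
```

View pics/c2.png

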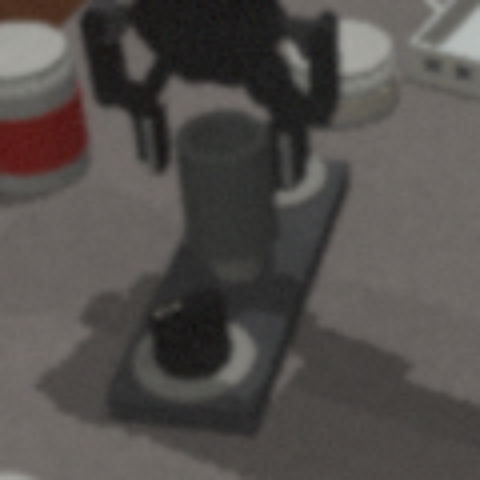

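It stands on the post with its top at 0.117 (22+23+72 mm) and post showing under it at (240,265). So it's tight and goes to the carton.

jog_arm(commands=[0,0,0,0,0,0,30,0,0,0,0,0,0,30,0,0,0,0,0,0,30,0,0,0,0,0,0,30,0,0,0,0,0,0,30,0,0,-0.2,0,0,0,30,0,0,-0.4,0,0,0,30,0,0,-0.4,0,0,0,30,0,0,-0.5,0,0,0,30,0,0,-0.3,0,0,0,30,0,0,0,0,0,0,30])

```text
t: 43.15
tool_pos: [0.6949, -0.0093, 0.1942]
tool_rot: [2.04, 2.384, 0.004]
contact_force: [-0.8, -0.3, -1.8]
opening: 0.0536
grip_force: 42.8
```

jog_arm(commands=[0.59,-0.173,0,0,0,0,30,0.59,-0.173,0,0,0,0,30,0.59,-0.173,0,0,0,0,30,0.59,-0.173,0,0,0,0,30,0.59,-0.173,0,0,0,0,30,0.59,-0.173,0,0,0,0,30,0.59,-0.173,0,0,0,0,30,0.59,-0.173,0,0,0,0,30,0.59,-0.173,0,0,0,0,30,0.59,-0.173,0,0,0,0,30,0.59,-0.173,0,0,0,0,30,0,0,0.6,0,0,0,30,0,0,0.6,0,0,0,30,0,0,0.5,0,0,0,30,0,0,0,0,0,0,30])

```text
t: 45.02
tool_pos: [0.5175, 0.3562, 0.0841]
tool_rot: [-2.04, -2.384, 0.014]
contact_force: [0.1, -0.2, -1.8]
opening: 0.0535
grip_force: 43.0
```

```bash
python3 -c "
from h import *
delta((.522,.36,.042),8.7); print(ctrl.get_obs()['opening'])"
```

```text
cur [0.5175 0.3562 0.0841] yaw 8.88 q6 0.33 F [ 0.1 -0.2 -1.8] t 45.0
turn units [-0.09  0.03  0.03] | shift units [0.05 0.08 0.7 ]
0.05346623301911198
```

jog_arm(commands=[0,0,0.3,0,0,0,30,0,0,0.25,0,0,0,30,0,0,0.1,0,0,0,30,0,0,0.05,0,0,0,30,0,0,0,0,0,0,30])

```text
t: 45.65
tool_pos: [0.521, 0.3581, 0.0474]
tool_rot: [2.043, 2.387, 0.001]
contact_force: [0.2, 0.7, -1.9]
opening: 0.0541
grip_force: 43.1
```

jog_arm(commands=[0,0,0.05,0,0,0,30,0,0,0.03,0,0,0,30,0,0,0,0,0,0,30,0,0,0,0,0,0,75,0,0,0,0,0,0,75,0,0,0,0,0,0,75,0,0,0,0,0,0,75,0,0,0,0,0,0,75,0,0,-0.4,0,0,0,80,0,0,-0.6,0,0,0,80,0,0,-0.6,0,0,0,80,0,0,-0.6,0,0,0,80,0,0,-0.6,0,0,0,85,0,0,0,0,0,0,85,0,0,0,0,0,0,85])

```text
t: 47.52
tool_pos: [0.5204, 0.3578, 0.2094]
tool_rot: [-2.042, -2.386, 0.002]
contact_force: [0.7, -0.7, -0.8]
opening: 0.085
grip_force: 0.0
```

```bash
python3 - <<'E'
from sl import *
find("wrist","sleeve_medium_a",.07)
for c in("scene","side"):
    im=find(c,"sleeve_short_a",.06); find(c,"sleeve_medium_a",.06)
    W=cloud(im)
    for xy in ((.68,.077),(.7063,-.0968)):
        q=region(W,xy,.035,.06,.075)[:,:2]; u=np.linalg.eigh(np.cov(q.T))[1][:,1]; print("knob",np.degrees(np.arctan2(u[1],u[0]))%180)
    save(im,c+"end")
E
```

```text
wrist sleeve_medium_a 0.66 z 0.0765 box [0.5208 0.3566] circ (array([0.5205, 0.3569]), np.float64(0.02621698490083841))
scene sleeve_short_a 0.85 z 0.0663 box [ 0.5648 -0.3406] circ (array([ 0.5648, -0.3413]), np.float64(0.027437550509843544))
scene sleeve_short_a 0.17 z 0.0232 box [0.5231 0.3599] circ (array([0.5237, 0.3611]), np.float64(0.14317438140666544))
scene sleeve_medium_a 0.64 z 0.0781 box [0.5216 0.3572] circ (array([0.5218, 0.3572]), np.float64(0.02677657469467091))
knob 51.68812803515027
knob 51.46534907993288
side sleeve_short_a 0.68 z 0.0638 box [ 0.563  -0.3388] circ (array([ 0.5631, -0.3384]), np.float64(0.026443669161865593))
side sleeve_short_a 0.63 z 0.0292 box [ 0.5268 -0.3288] circ (array([ 0.5223, -0.3059]), np.float64(0.1476653558343439))
side sleeve_medium_a 0.9 z 0.0766 box [0.52   0.3589] circ (array([0.5201, 0.3587]), np.float64(0.026498421112212112))
side sleeve_medium_a 0.21 z 0.0638 box [ 0.5619 -0.3381] circ (array([ 0.5629, -0.3372]), np.float64(0.025771564291923243))
knob nan
knob 126.93350844084317
  avg = a.mean(axis, **keepdims_kw)
  ret = um.true_divide(
<stdin>:7: RuntimeWarning: Degrees of freedom <= 0 for slice
  c *= np.true_divide(1, fact)
  c *= np.true_divide(1, fact)
```

View pics/sideend.png

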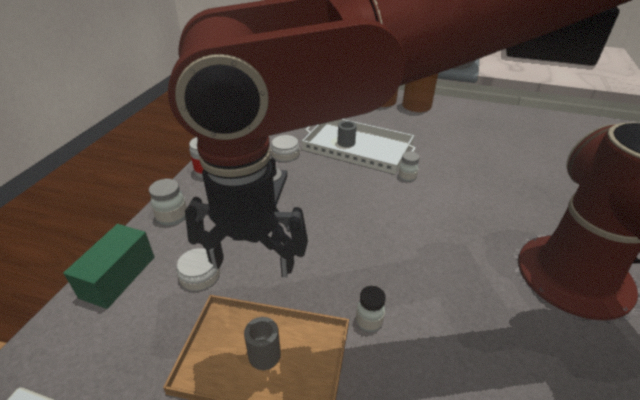

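The medium sleeve stands in the carton at (263,342) and the short one in the basket at (347,133). The scene view puts both knobs at about 51.5°, which is at their stops, and the gripper touches nothing. Handing in.

```bash
python3 -c "
from station import job
print(job.finish_job())"
```

```text
the job is handed in; nothing more can be done
None
```

The job is handed in but no verdict came back: both knobs are at their stops, the short sleeve went right down and stands in the white basket, the medium one stopped short and stands in the cardboard tray, and no tall sleeve was present.

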